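Find the socket that fits the sprung clamping bolt

ROBOT

A 6-joint arm with a two-finger parallel gripper is mounted at the origin on the work surface. World frame = base frame: x ahead of the robot, y to its left, z up, the work surface at z = 0. Lengths are in m, angles in rad, forces in N, time in s.
With the tool pointing down it reaches from about 0.3 to 1 m from the base axis. Payload 5.1 kg.
Tool frame: the origin (TCP) lies at the very end of the fingers, on their centre line; the grasp point (between the pads) lies 19 mm behind it; z points along the fingers, y is the direction in which the jaws open and shut (so a half turn about z gives the same grasp; the last joint's range is limited). The gripper opens to 95 mm and grips with 3 to 60 N. Pads are 20 mm wide; open, the fingers measure 119 mm over their backs; the gripper's body (75 mm by 180 mm) begins 59 mm behind the grasp point.
Start: joints at [-1.295, 0.124, 1.65, -0, 1.367, -0.083], TCP at [0.228, -0.609, 0.215] pointing down, gripper open.
Joint ranges: [-2.61, 2.61], [-1.02, 2.33], [0.03, 2.71], [-1.35, 4.49], [0.32, 2.68], [-2.91, 2.91]. Speed limits (rad/s): [2.57, 2.57, 3.14, 3.14, 3.14, 3.14].

INTERFACE

Orientations are given as a unit quaternion [w, x, y, z].
In Python, from station import bot gives the robot as it stands. The module is installed in compiled form; this text tells all that it offers.
- The arm moves only by the shell command python3 -m pendant 'ROWS'. ROWS is JSON, a list of rows, each a list of 3 entries, a list of its own where there are three numbers: the shift along the tool's x, y, z as a fraction of full scale, then the turn about the tool's z as a fraction of full scale, then the opening, from -1 (shut) to 1 (fully open). In form: [[[x, y, z], roll, grip], ...]. A call has 1 to 20 rows; each row is the pose to reach, as a shift and turn from the pose measured when the call began, along the tool's axes at that moment; what a row does not reach only later rows make up. Full scale, the value 1, is 600 mm for a shift and pi/2 rad for a turn. A row lasts 1/12 s, in which the tool goes at most 41.7 mm and 7.16 degrees, less where a joint would pass 70% of its speed; a pose out of reach is approached as far as the arm can. A call with a number of a shift or a turn outside -1 to 1 is refused whole. A call with a gripper value outside its range is refused whole. The fingers move at their own pace and stop on an object; the grip force is fixed at half the most. Time passes only in rows, so rows that repeat a pose let the fingers close. It gives the time, the measured TCP pose, the force and the opening at its end, in the units of the state.
- bot.get_state(): the state, without advancing time (a new reading comes with each control period).
- bot.grab_frame(name): name is "side" or "top" or "wrist"; returns a dict with "frame" (400x640x3 uint8, red, green, blue), "z_map" (400x640 float32, m along the optical axis (not along the pixel's ray), 0 where there is no reading), "intrinsics" (3x3 intrinsics, pixels), "camera_from_world" (4x4, takes a point from world to camera coordinates). Camera axes: x right, y down, z forward; pixel columns grow to the right and rows downward; lengths in m; the calibration is good to about 2 mm. A picture is of the moment at which its call begins.
- bot.job_done(): hands the job in, once; it reports no verdict.
The state is a dict: "t": time; "joints": joint angles; "dq": joint speeds; "tau": joint torques, N m; "tcp_pos": TCP position; "tool_rot": TCP orientation; "contact_force": force on the tool from outside, world axes, zero at the start; "torque": the same for the moment, N m; "grip_width": finger opening in m.
Only numpy, scipy, OpenCV 4.12 (cv2) and the standard library are available. Lean on these libraries where they do the work, as an engineer would, in place of code of your own. Each camera call takes 0.05 s, during which the arm holds its last target.

TASK

Find out which of the three sockets on the tray fits the hex nut of the sprung clamping bolt by trying them on it gently: the bolt gives under a light push and must never be rammed against its stop. Stand any socket that does not fit back upright on the tray, and leave everything else on the table where it is. Finish still gripping the socket that fits, fully home on the nut and pressed lightly so that the bolt stays a few millimetres down; do not let go of it.

Things in the scene. Friction and masses are not known exactly. Their poses are not given: they have to be found in the camera images.
- clamp: grey steel fixture block, 120 x 80 x 35 mm, fixed to the table, with a round sleeve on it and the sprung bolt in the middle. Origin at the centre of its underside, z up, x along the 120 mm side
- nut_top (a point): centre of the hex nut's top face, 84 mm above the table when not pressed; sinks with the bolt, does not turn. Nut 30 mm across flats, 18 mm high, top edge chamfered, over a flange 42 mm across. Axes as the clamp's: two flats face +x and -x. A fitting socket pressed home has its centre 25 mm above this point (underside 15 mm below it); a wrong one stops on the nut's top, centre about 40 mm above
- bolt (a joint): how far the bolt is pushed down, m: 0 at rest, 0.012 at its stop. Its spring needs about 5.5 N to start and 1 N more per mm, 17 N at the stop; it springs back by itself
- tray: plywood tray board 150 x 290 x 10 mm, fixed. Origin at the centre of its underside, y along the 290 mm side, z up. The sockets stand in a row 30 mm to the -x side of its middle line, about 90 mm apart, in any order
- socket_a_mid (a point): one of three sockets, alike outside, opening down on the tray. Point: its centre, 40 mm above its underside; own z up along its axis. Round dark body 49 mm across, 38 mm high; on it a bright steel adapter tongue, 18 mm thick along own x, 28 mm wide along own y, from 38 to 80 mm above the underside: grip it across the 18 mm. About 400 g
- socket_b_mid (a point): another of the three sockets, same outside, point and axes as socket_a_mid. Each socket has a hexagonal opening in its underside, 15 mm deep; two flats of the hexagon face own +x and -x, as do the tongue's broad sides
- socket_c_mid (a point): another of the three sockets, same outside, point and axes as socket_a_mid. Only one of the three fits the nut; which one is not told. The fitting opening is 2.4 mm wider than the nut across flats, the others at least 4 mm too narrow
- washer: bystander, leave alone: flat steel ring 44 mm across, lying on the tray behind the sockets
- rod_stub: bystander, leave alone: steel rod, 12 mm thick and 92 mm long, lying on the tray behind the sockets
- wire_brush: bystander, leave alone: wooden-handled brush, 200 mm long, lying between tray and clamp
- magnet: bystander, leave alone: red welding magnet, about 75 x 60 x 22 mm, with one pointed end
- angle_offcut: bystander, leave alone: 140 mm offcut of 50 mm steel angle
- hammer: bystander, leave alone: hammer, 260 mm long
- spray_can: bystander, leave alone: upright can, 60 mm across, 170 mm high
There are look-alikes about, which are no part of the job. Leave any pink or purple look-alike of the part that bears socket_c_mid alone. Leave any red look-alike of the part that bears socket_b_mid alone.

How it is judged:
At the end, for the whole second after the job is handed in: One socket sits on the nut with its centre less than 28 mm above the nut's top face (25 mm is fully home), within 4 mm of the nut's axis and 0.08 rad of upright, gripped by the fingers with more than 5 N, the bolt held 1.5 to 10.5 mm down; the other two stand on the tray, upright within 0.1 rad (((z of socket_a_mid in the frame of nut_top below 0.028 m and horizontal distance between socket_a_mid and nut_top below 0.004 m and angle between the z axis of socket_a_mid and the z axis of nut_top, either way round below 0.08 rad and contact force between the fingers and socket_a above 5 N and x of socket_b_mid in the frame of tray between -0.075 and 0.075 m and y of socket_b_mid in the frame of tray between -0.145 and 0.145 m and z of socket_b_mid in the frame of tray between 0.045 and 0.055 m and angle between each of socket_b_mid, socket_c_mid's own z axis and vertical below 0.1 rad and x of socket_c_mid in the frame of tray between -0.075 and 0.075 m and y of socket_c_mid in the frame of tray between -0.145 and 0.145 m and z of socket_c_mid in the frame of tray between 0.045 and 0.055 m) or (z of socket_b_mid in the frame of nut_top below 0.028 m and horizontal distance between socket_b_mid and nut_top below 0.004 m and angle between the z axis of socket_b_mid and the z axis of nut_top, either way round below 0.08 rad and contact force between the fingers and socket_b above 5 N and x of socket_a_mid in the frame of tray between -0.075 and 0.075 m and y of socket_a_mid in the frame of tray between -0.145 and 0.145 m and z of socket_a_mid in the frame of tray between 0.045 and 0.055 m and angle between each of socket_a_mid, socket_c_mid's own z axis and vertical below 0.1 rad and x of socket_c_mid in the frame of tray between -0.075 and 0.075 m and y of socket_c_mid in the frame of tray between -0.145 and 0.145 m and z of socket_c_mid in the frame of tray between 0.045 and 0.055 m) or (z of socket_c_mid in the frame of nut_top below 0.028 m and horizontal distance between socket_c_mid and nut_top below 0.004 m and angle between the z axis of socket_c_mid and the z axis of nut_top, either way round below 0.08 rad and contact force between the fingers and socket_c above 5 N and x of socket_a_mid in the frame of tray between -0.075 and 0.075 m and y of socket_a_mid in the frame of tray between -0.145 and 0.145 m and z of socket_a_mid in the frame of tray between 0.045 and 0.055 m and angle between each of socket_a_mid, socket_b_mid's own z axis and vertical below 0.1 rad and x of socket_b_mid in the frame of tray between -0.075 and 0.075 m and y of socket_b_mid in the frame of tray between -0.145 and 0.145 m and z of socket_b_mid in the frame of tray between 0.045 and 0.055 m)) and value of joint bolt between 0.0015 and 0.0105 m); the arm keeps its last pose, push and grip.
It fails at once if the clamp or its bolt is pushed with more than 35 N (contact force between clamp and anything else above 35 N).
It fails at once if a bystander is moved more than 30 mm (distance of any of washer, rod_stub, wire_brush, magnet, angle_offcut, hammer, spray_can from where it was at the start of the episode above 0.03 m).
It also fails if it takes over 72 s, if anything falls off the work surface, if the arm or the gripper's body presses on something with over 40 N, if the wrist force passes 120 N, or if a joint passes its speed limit or range.

## Working session

There is one attempt and no reset: what is moved stays moved. The work goes in short steps, Python scripts to look and compute and a shell command to move; the robot and the scene stay as the last step left them, time stands still between calls to the robot, and variables do not carry over. Pictures are saved under pics/ and viewed, and the job is handed in when it is done.

```bash
mkdir -p pics
cat > h.py <<'E'
import numpy as np, cv2
from station import bot
def grab(n,save=None):
    f=bot.grab_frame(n)
    if save: cv2.imwrite('pics/'+save+'.png',f['frame'][...,::-1])
    return f
def pts(f):
    z=f['z_map'];K=np.array(f['intrinsics']);T=np.linalg.inv(np.array(f['camera_from_world']))
    v,u=np.mgrid[0:z.shape[0],0:z.shape[1]]
    P=np.stack([(u-K[0,2])/K[0,0]*z,(v-K[1,2])/K[1,1]*z,z,np.ones_like(z)],-1)@T.T
    P=P[...,:3]; P[z<=0]=np.nan
    return P
E
python3 - <<'E'
from h import *
s=bot.get_state();print(s)
for n in ['side','top','wrist']:
    f=grab(n,n+'0');np.save(n+'0.npy',pts(f));np.savez(n+'0.npz',**f)
    print(n,np.linalg.inv(f['camera_from_world'])[:3,3],f['intrinsics'][0][0])
E
```

```text
{'t': 0.0, 'joints': array([-1.29458284e+00,  1.24532881e-01,  1.65164433e+00, -2.09356782e-05,
        1.36750111e+00, -8.25840412e-02]), 'dq': array([-0.00052056, -0.00090575, -0.00226007, -0.00160392, -0.00247321,
        0.00041297]), 'tau': array([-1.20327852e-03, -4.17608821e+01, -3.59930849e+01,  7.73597346e-02,
        4.92106809e-02, -1.89923367e-04]), 'tcp_pos': array([ 0.2280502 , -0.60800529,  0.21338662]), 'tool_rot': array([-1.03695982e-03,  9.83950240e-01,  1.78440013e-01, -1.11006110e-04]), 'contact_force': array([-0.311913  , -0.37001456,  0.44439491]), 'torque': array([ 0.0102564 , -0.00626222, -0.00466658]), 'grip_width': 0.09464070587347037}
side [0.3115648  0.94683663 0.83237894] 512.7221628549919
top [ 0.51703282 -0.10294786  1.14681447] 424.2326900725762
wrist [ 0.29114736 -0.58424703  0.38418367] 331.2546126159673
```

View pics/top0.png

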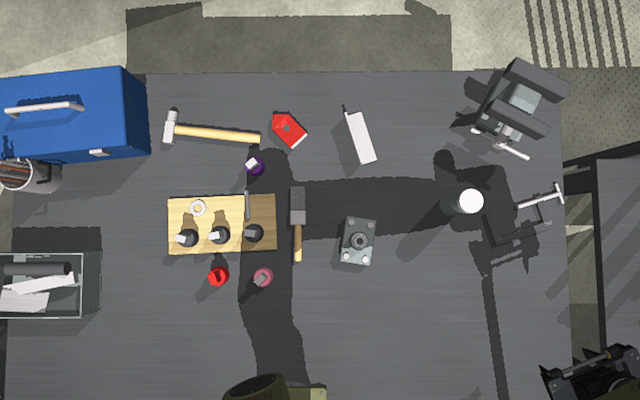

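View pics/side0.png

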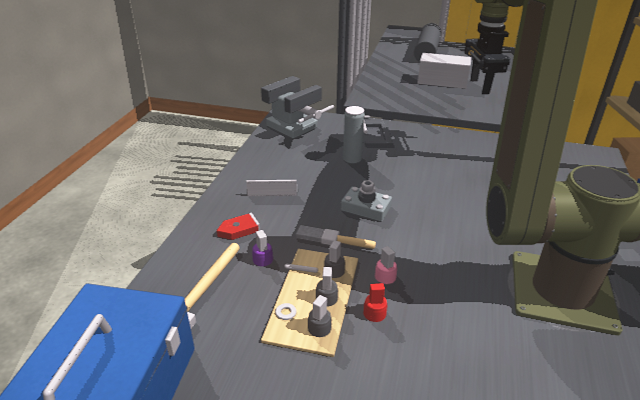

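View pics/wrist0.png

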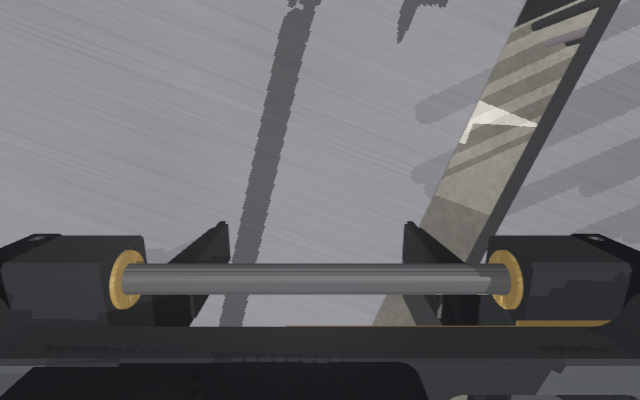

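Run:
```python
from h import *
d=np.load('top0.npz');im=d['frame'][...,::-1].copy();P=np.load('top0.npy')
c1=cv2.resize(im[180:300,160:300],None,fx=5,fy=5,interpolation=cv2.INTER_CUBIC);cv2.imwrite('pics/crop_tray.png',c1)
c2=cv2.resize(im[205:275,330:390],None,fx=8,fy=8,interpolation=cv2.INTER_CUBIC);cv2.imwrite('pics/crop_clamp.png',c2)
s=np.load('side0.npz')['frame'][...,::-1]
cv2.imwrite('pics/crop_side.png',cv2.resize(s[170:360,250:410],None,fx=3,fy=3,interpolation=cv2.INTER_CUBIC))
for nm in ['top','side']:
  P=np.load(nm+'0.npy')
  for lo,hi,lab in [(.078,.1,'tongue')]:
    m=((P[...,2]>lo)&(P[...,2]<hi)).astype(np.uint8)
    n,L,st,ce=cv2.connectedComponentsWithStats(m,connectivity=4)
    for i in range(1,n):
        if st[i,4]<8: continue
        q=P[L==i]
        r=cv2.minAreaRect((q[:,:2]*1000).astype(np.float32))
        if max(r[1])>150: continue
        print(nm,lab,ce[i].round(1),st[i,4],'med z',np.median(q[:,2]).round(4),'max',q[:,2].max().round(4),'rect',np.round(r[0],1),np.round(r[1],1),round(r[2],1))
```

```text
top tongue [509.7  92.4] 45 med z 0.0877 max 0.0998 rect [ 854.2 -572.2] [ 2.3 60.3] 61.8
top tongue [508.  137.6] 16 med z 0.0981 max 0.0999 rect [ 736.9 -559.6] [ 6.7 22.1] 62.9
top tongue [251.  162.2] 58 med z 0.08 max 0.0835 rect [683.1  84.5] [17.3 26.9] 38.9
top tongue [  9.8 164.1] 12 med z 0.0871 max 0.0997 rect [680.9 695.6] [2.3 5.9] 38.6
top tongue [ 26.4 165.2] 14 med z 0.0895 max 0.0968 rect [678.4 655.7] [ 5.3 11.7] 5.4
top tongue [  7.1 170.5] 31 med z 0.0907 max 0.1 rect [665.5 701.3] [ 4.  11.5] 89.5
top tongue [ 22.7 180.5] 15 med z 0.0883 max 0.0971 rect [639.3 660.8] [4.1 5. ] 71.3
top tongue [ 11.1 183.4] 41 med z 0.0887 max 0.0993 rect [631.4 688.1] [28.2  5.3] 48.2
top tongue [451.  203.5] 55 med z 0.0906 max 0.0999 rect [ 576.2 -418.7] [53.8 17.9] 5.2
top tongue [249.8 232.4] 84 med z 0.0893 max 0.0934 rect [505.4  85.8] [27.9 17.6] 86.6
top tongue [214.2 234.5] 86 med z 0.0889 max 0.0954 rect [500.5 174.7] [17.5 28. ] 10.9
top tongue [180.6 237.5] 91 med z 0.0895 max 0.0952 rect [493.8 258.8] [28.6 17.5] 73.5
top tongue [359.8 240.2] 125 med z 0.0832 max 0.0
[... 1409 characters left out ...]
e [388.  250.4] 63 med z 0.0799 max 0.0832 rect [386.5  63.3] [19.2 28.9] 44.3
side tongue [569.1 275.8] 568 med z 0.0889 max 0.1 rect [10.8 36.2] [ 58.8 129.4] 70.5
side tongue [327.2 273.1] 111 med z 0.0889 max 0.0923 rect [498.  176.1] [16.9 30.4] 14.7
side tongue [610.5 271.5] 26 med z 0.0821 max 0.0985 rect [-68.3  12.6] [37.8 10.1] 50.1
side tongue [377.5 286.5] 85 med z 0.0798 max 0.0836 rect [389.8 179.9] [27.7 19.4] 19.9
side tongue [319.7 302.4] 146 med z 0.0884 max 0.0924 rect [490.7 259.7] [30.3 18.6] 71.1
side tongue [184.2 329.1] 114 med z 0.0885 max 0.0996 rect [712.3 403.3] [ 6.7 63.1] 13.1
side tongue [160.5 377.1] 281 med z 0.089 max 0.1 rect [703.1 500.5] [  9.3 100.3] 1.7
```

View pics/crop_tray.png

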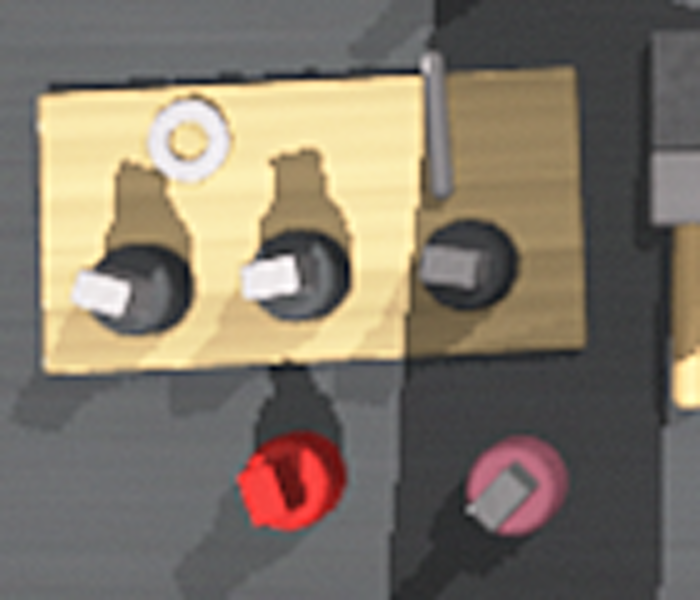

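View pics/crop_clamp.png

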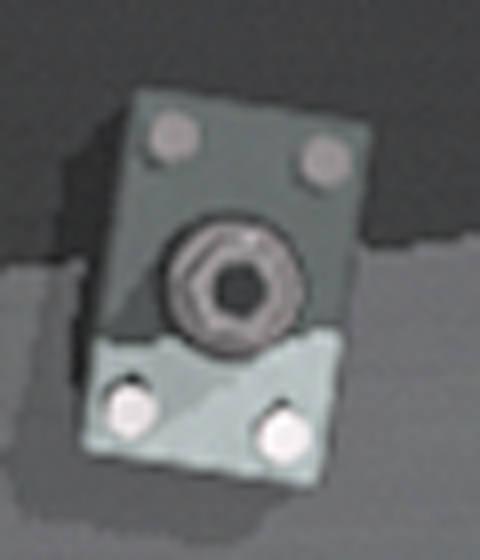

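View pics/crop_side.png

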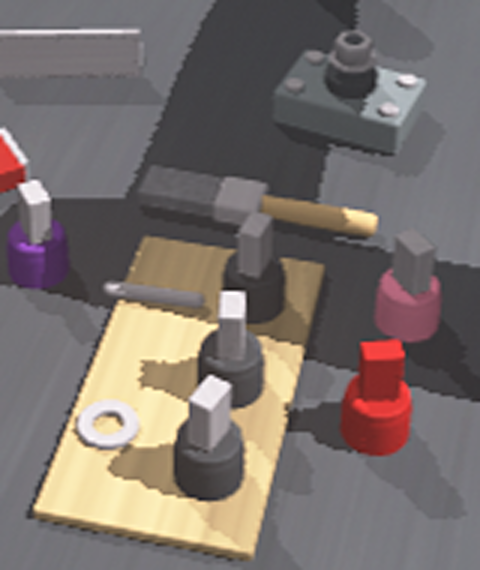

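Run:
```python
from h import *
from scipy.spatial.transform import Rotation as R
d=np.load('wrist0.npz');s=bot.get_state()
q=s['tool_rot'];Rt=R.from_quat(q[[1,2,3,0]]).as_matrix();print(Rt.round(3))
T=np.eye(4);T[:3,:3]=Rt;T[:3,3]=s['tcp_pos']
C=d['camera_from_world']@T
print(np.linalg.inv(C).round(4))
K=d['intrinsics']
for x in (0,.03,.06,.1,.15):
  for z in (-.02,.05,.1,.15):
    p=C@[x,0,z,1];uv=K@p[:3];print(x,z,(uv[:2]/uv[2]).round(0))
def mv(px,py,pz,yaw):
    dp=np.array([px,py,pz])-s['tcp_pos']
    ty=np.degrees(np.arctan2(Rt[1,0],Rt[0,0]))
    print('rows',(Rt.T@dp/.6).round(4),'roll',((ty-yaw)/90))
mv(.482,-.188,.22,83)
# clamp angle from block top (z~.035)
P=np.load('top0.npy')
m=((P[...,2]>.028)&(P[...,2]<.042)&(abs(P[...,0]-.483)<.09)&(abs(P[...,1]+.188)<.075)).astype(np.uint8)
q=P[m>0];print(cv2.minAreaRect((q[:,:2]*1000).astype(np.float32)))
```

```text
[[ 0.936  0.351 -0.   ]
 [ 0.351 -0.936  0.002]
 [ 0.    -0.002 -1.   ]]
[[ 6.000e-04 -9.699e-01 -2.434e-01  6.750e-02]
 [ 1.000e+00  7.000e-04 -3.000e-04 -5.000e-04]
 [ 4.000e-04 -2.434e-01  9.699e-01 -1.705e-01]
 [ 0.000e+00  0.000e+00  0.000e+00  1.000e+00]]
0 -0.02 [317. 255.]
0 0.05 [317. 213.]
0 0.1 [316. 196.]
0 0.15 [316. 184.]
0.03 -0.02 [317. 196.]
0.03 0.05 [317. 171.]
0.03 0.1 [317. 160.]
0.03 0.15 [316. 153.]
0.06 -0.02 [317. 131.]
0.06 0.05 [317. 125.]
0.06 0.1 [317. 123.]
0.06 0.15 [316. 121.]
0.1 -0.02 [317.  33.]
0.1 0.05 [317.  59.]
0.1 0.1 [317.  70.]
0.1 0.15 [317.  77.]
0.15 -0.02 [ 317. -111.]
0.15 0.05 [317. -32.]
0.15 0.1 [317.  -3.]
0.15 0.15 [317.  16.]
rows [ 0.6421 -0.507  -0.0096] roll -0.6937789750884801
((484.24639892578125, -188.6288299560547), (80.26814270019531, 119.54075622558594), 80.55860137939453)
```

```bash
python3 -m pendant '[[[0.642,-0.507,-0.01],-0.668,0.2],[[0.642,-0.507,-0.01],-0.668,0.2],[[0.642,-0.507,-0.01],-0.668,0.2],[[0.642,-0.507,-0.01],-0.668,0.2],[[0.642,-0.507,-0.01],-0.668,0.2],[[0.642,-0.507,-0.01],-0.668,0.2],[[0.642,-0.507,-0.01],-0.668,0.2],[[0.642,-0.507,-0.01],-0.668,0.2],[[0.642,-0.507,-0.01],-0.668,0.2],[[0.642,-0.507,-0.01],-0.668,0.2],[[0.642,-0.507,-0.01],-0.668,0.2],[[0.642,-0.507,-0.01],-0.668,0.2],[[0.642,-0.507,-0.01],-0.668,0.2],[[0.642,-0.507,-0.01],-0.668,0.2],[[0.642,-0.507,-0.01],-0.668,0.2],[[0.642,-0.507,-0.01],-0.668,0.2]]'
python3 - <<'E'
from h import *
f=grab('wrist','wrist1');np.savez('wrist1.npz',**f)
im=f['frame'][...,::-1];cv2.imwrite('pics/w1crop.png',cv2.resize(im[100:260,220:420],None,fx=4,fy=3.75,interpolation=cv2.INTER_CUBIC))
P=pts(f);np.save('wrist1.npy',P)
print(bot.get_state()['dq'].round(4))
m=((P[...,2]>.08)&(P[...,2]<.09)&(abs(P[...,0]-.483)<.03)&(abs(P[...,1]+.188)<.03)).astype(np.uint8)
q=P[m>0];print(len(q),np.median(q[:,2]),cv2.minAreaRect((q[:,:2]*1000).astype(np.float32)),cv2.minEnclosingCircle((q[:,:2]*1000).astype(np.float32)))
m=((P[...,2]>.028)&(P[...,2]<.042)&(abs(P[...,0]-.483)<.09)&(abs(P[...,1]+.188)<.075)).astype(np.uint8)
q=P[m>0];print(cv2.minAreaRect((q[:,:2]*1000).astype(np.float32)))
E
```

```text
t: 1.48
tcp_pos: [0.4814, -0.1888, 0.22]
tool_rot: [-0.001, 0.763, 0.647, 0.0]
contact_force: [-0.6, 0.2, -0.6]
grip_width: 0.057
[-0.0051 -0.0001 -0.0018  0.0022 -0.0003  0.0006]
861 0.08453201664639404 ((482.2467956542969, -188.5142059326172), (33.81949234008789, 30.197097778320312), 20.0689697265625) ((482.1531982421875, -188.5123291015625), 17.278141021728516)
((482.4082946777344, -187.67135620117188), (78.92378997802734, 120.14990997314453), 80.72696685791016)
```

View pics/w1crop.png

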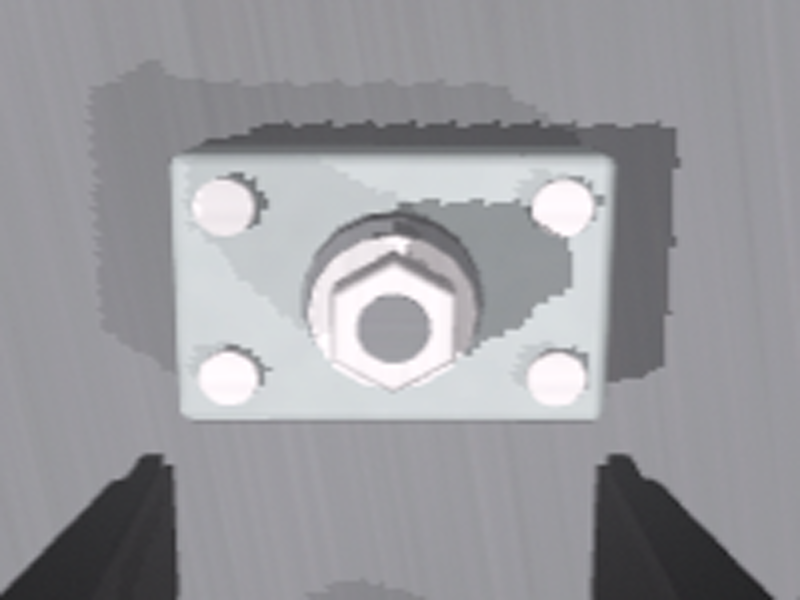

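View pics/wrist1.png

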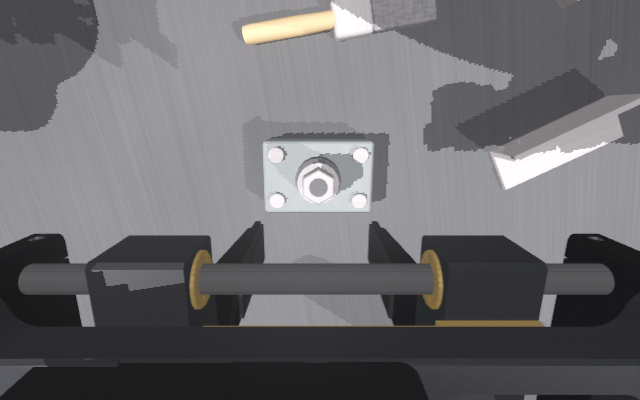

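```bash
cat >> h.py <<'E'
from scipy.spatial.transform import Rotation as R
def tool():
    s=bot.get_state();q=np.array(s['tool_rot']);Rt=R.from_quat(q[[1,2,3,0]]).as_matrix()
    return s,Rt,np.degrees(np.arctan2(Rt[1,0],Rt[0,0]))
def mv(px,py,pz,yaw):
    s,Rt,ty=tool()
    print('rows',(Rt.T@(np.array([px,py,pz])-s['tcp_pos'])/.6).round(4),'roll',round((ty-yaw)/90,4),'F',s['contact_force'].round(1))
def topface(P,c,lo,hi,r=.03):
    m=(P[...,2]>lo)&(P[...,2]<hi)&(np.hypot(P[...,0]-c[0],P[...,1]-c[1])<r)
    q=P[m]; rr=cv2.minAreaRect((q[:,:2]*1000).astype(np.float32))
    print(len(q),'z',np.median(q[:,2]).round(4),rr,'mid mean',q[:,:2].mean(0).round(4))
E
python3 -m pendant '[[[0.459,-0.038,-0.01],-0.067,0.2],[[0.459,-0.038,-0.01],-0.067,0.2],[[0.459,-0.038,-0.01],-0.067,0.2],[[0.459,-0.038,-0.01],-0.067,0.2],[[0.459,-0.038,-0.01],-0.067,0.2],[[0.459,-0.038,-0.01],-0.067,0.2],[[0.459,-0.038,-0.01],-0.067,0.2],[[0.459,-0.038,-0.01],-0.067,0.2],[[0.459,-0.038,-0.01],-0.067,0.2],[[0.459,-0.038,-0.01],-0.067,0.2]]'
python3 - <<'E'
from h import *
f=grab('wrist','wrist2');P=pts(f)
for c in [(.504,.0865),(.499,.175),(.492,.259)]:
    try: topface(P,c,.082,.097)
    except Exception as e: print(c,e)
mv(.504,.0865,.226,86.6)
E
```

```text
t: 2.37
tcp_pos: [0.504, 0.0851, 0.2262]
tool_rot: [-0.001, 0.728, 0.685, -0.0]
contact_force: [-0.6, 0.4, 0.3]
grip_width: 0.0572
558 z 0.0904 ((504.1755676269531, 86.22752380371094), (28.119455337524414, 17.958110809326172), 81.5567855834961) mid mean [0.5043 0.0871]
665 z 0.0904 ((499.34222412109375, 175.346923828125), (17.902996063232422, 28.087278366088867), 10.459549903869629) mid mean [0.4993 0.1753]
73 z 0.0866 ((489.0169677734375, 246.2190704345703), (2.728208065032959, 17.46258544921875), 80.75535583496094) mid mean [0.4912 0.2459]
rows [ 0.0028 -0.0003  0.0005] roll -0.0013 F [-0.2 -1.1 -0.1]
```

View pics/wrist2.png

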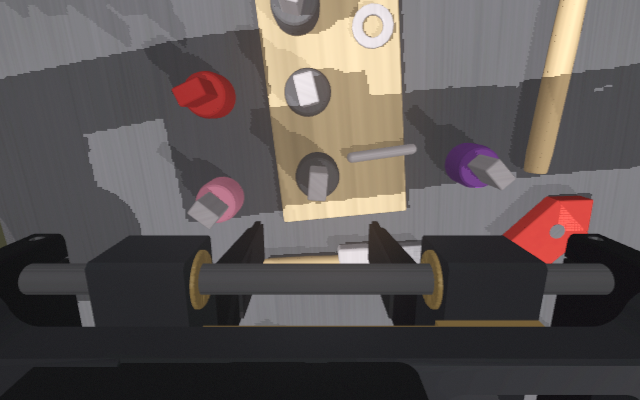

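Run:
```python
from h import *
f=grab('wrist');P=pts(f)
topface(P,(.504,.0865),.088,.094);topface(P,(.4993,.1753),.088,.094)
im=f['frame'][...,::-1];cv2.imwrite('pics/w2crop.png',cv2.resize(im[130:230,260:380],None,fx=6,fy=6,interpolation=cv2.INTER_CUBIC))
for y in (85,82,86.5): mv(.5042,.0867,.053,y)
```

```text
537 z 0.0905 ((504.1714782714844, 86.1405029296875), (28.231138229370117, 17.936378479003906), 81.8771743774414) mid mean [0.5042 0.0867]
657 z 0.0905 ((499.3164978027344, 175.31402587890625), (17.885671615600586, 27.933677673339844), 10.85947036743164) mid mean [0.4993 0.1754]
rows [0.0029 0.0004 0.2888] roll 0.0162 F [ 0.6 -1.5  0.4]
rows [0.0029 0.0004 0.2888] roll 0.0495 F [ 0.6 -1.5  0.4]
rows [0.0029 0.0004 0.2888] roll -0.0005 F [ 0.6 -1.5  0.4]
```

View pics/w2crop.png

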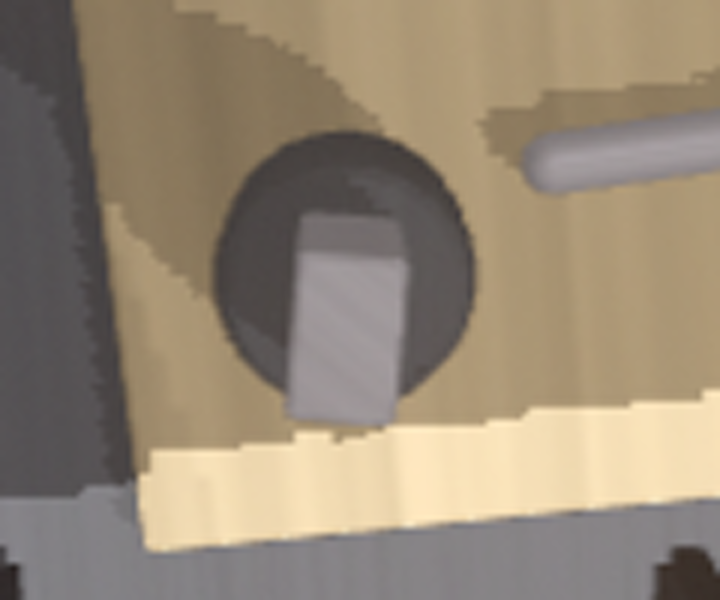

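```bash
python3 -m pendant '[[[0.003,0.0,0.06],0.05,0.0],[[0.003,0.0,0.12],0.05,0.0],[[0.003,0.0,0.18],0.05,0.0],[[0.003,0.0,0.24],0.05,0.0],[[0.003,0.0,0.27],0.05,0.0],[[0.003,0.0,0.289],0.05,0.0],[[0.003,0.0,0.289],0.05,0.0],[[0.003,0.0,0.289],0.05,0.0]]'
python3 - <<'E'
from h import *
f=grab('wrist','wrist3')
mv(.5042,.0865,.053,82)
E
```

```text
t: 3.13
tcp_pos: [0.5046, 0.086, 0.0536]
tool_rot: [-0.001, 0.755, 0.655, 0.0]
contact_force: [-0.2, 0.1, 0.5]
grip_width: 0.0475
rows [ 0.0001 -0.0018  0.0025] roll -0.0011 F [ 0.4 -0.1 -0. ]
```

View pics/wrist3.png

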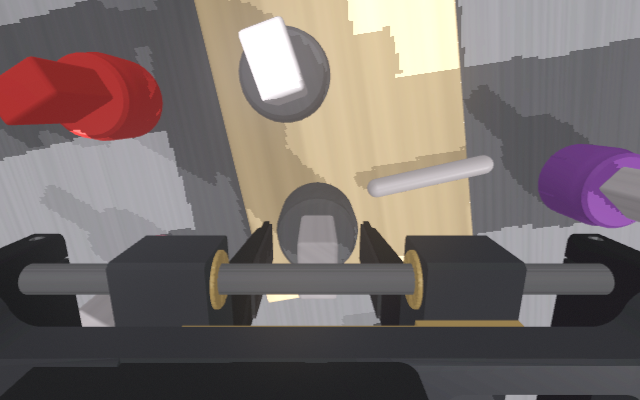

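The tongue stands between the fingers at (318,240) with both jaws clear, so I close on it and then lift.

```bash
python3 -m pendant '[[[0,0,0],0,-0.6],[[0,0,0],0,-1],[[0,0,0],0,-1],[[0,0,0],0,-1],[[0,0,0],0,-1],[[0,0,0],0,-1]]'; python3 -c "
from h import *
mv(.5042,.0865,.053,82)"
python3 -m pendant '[[[0,0,-0.02],0,-1],[[0,0,-0.08],0,-1],[[0,0,-0.14],0,-1],[[0,0,-0.2],0,-1],[[0,0,-0.22],0,-1],[[0,0,-0.22],0,-1]]'
python3 - <<'E'
from h import *
f=grab('side','side4')
s,Rt,ty=tool();print(s['tcp_pos'],ty,s['contact_force'].round(2),s['grip_width'])
mv(.482,-.1885,.19,80.65)
E
```

```text
t: 3.68
tcp_pos: [0.5054, 0.0864, 0.0549]
tool_rot: [0.0, 0.755, 0.655, 0.001]
contact_force: [-1.0, 0.3, 2.0]
grip_width: 0.0178
rows [-0.0001 -0.0021  0.0032] roll -0.001 F [-1.   0.3  2. ]
t: 4.18
tcp_pos: [0.5075, 0.0864, 0.1912]
tool_rot: [0.002, 0.755, 0.655, 0.004]
contact_force: [0.2, -0.9, -3.8]
grip_width: 0.018
[0.50572177 0.08623964 0.18778779] 81.91380453221919 [-0.66  1.16 -4.8 ] 0.01756170962699485
rows [-0.4589  0.0253 -0.0046] roll 0.014 F [-0.7  1.2 -4.8]
```

View pics/side4.png

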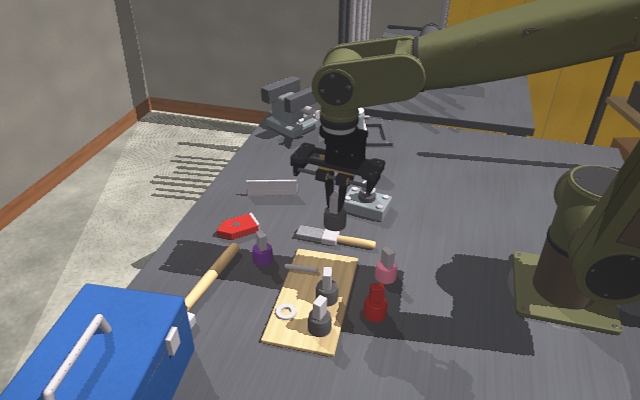

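```bash
python3 -m pendant '[[[-0.459,0.026,0],0.014,-1],[[-0.459,0.026,0],0.014,-1],[[-0.459,0.026,0],0.014,-1],[[-0.459,0.026,0],0.014,-1],[[-0.459,0.026,0],0.014,-1],[[-0.459,0.026,0],0.014,-1],[[-0.459,0.026,0],0.014,-1],[[-0.459,0.026,0],0.014,-1],[[-0.459,0.026,0],0.014,-1],[[-0.459,0.026,0],0.014,-1],[[-0.459,0.026,0],0.014,-1]]'
python3 - <<'E'
from h import *
mv(.483,-.1886,.138,80.65)
f=grab('wrist','wrist5')
im=f['frame'][...,::-1];cv2.imwrite('pics/w5crop.png',cv2.resize(im[100:300,200:440],None,fx=3,fy=3,interpolation=cv2.INTER_CUBIC))
P=pts(f)
s,Rt,ty=tool();c=s['tcp_pos'][:2]
for lo,hi in [(.215,.235),(.22,.24),(.23,.25)]:
    try: topface(P,c,lo,hi)
    except Exception as e:print(e)
E
```

```text
t: 5.15
tcp_pos: [0.4817, -0.1872, 0.1852]
tool_rot: [-0.001, 0.762, 0.648, 0.002]
contact_force: [0.0, -0.0, -3.9]
grip_width: 0.0179
rows [-0.0022  0.0025  0.0787] roll 0.0008 F [ 0.  -0.  -3.9]
1757 z 0.2209 ((481.7003173828125, -186.86181640625), (29.06669807434082, 32.91219711303711), 85.09918975830078) mid mean [ 0.4822 -0.1786]
1416 z 0.2214 ((480.58978271484375, -186.63836669921875), (27.672595977783203, 30.855436325073242), 79.77202606201172) mid mean [ 0.4821 -0.1797]
552 z 0.2406 ((480.8993835449219, -186.97970581054688), (24.56324005126953, 28.08673667907715), 80.82806396484375) mid mean [ 0.4809 -0.187 ]
```

View pics/w5crop.png

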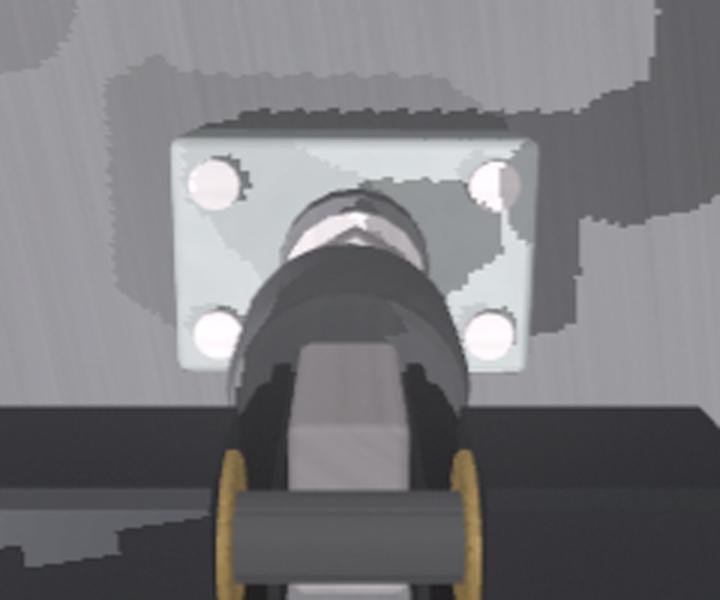

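```bash
python3 -m pendant '[[[-0.002,0.0025,0.03],0.001,-1],[[-0.002,0.0025,0.06],0.001,-1],[[-0.002,0.0025,0.078],0.001,-1],[[-0.002,0.0025,0.078],0.001,-1],[[-0.002,0.0025,0.078],0.001,-1],[[-0.002,0.0025,0.078],0.001,-1]]'
python3 - <<'E'
from h import *
mv(.483,-.1886,.138,80.65)
for n in ('side','top'):
    f=grab(n);im=f['frame'][...,::-1]
    K=f['intrinsics'];p=f['camera_from_world']@[.482,-.188,.1,1];u,v=(K@p[:3])[:2]/p[2];u,v=int(u),int(v)
    cv2.imwrite('pics/%s6.png'%n,cv2.resize(im[v-40:v+40,u-50:u+50],None,fx=7,fy=7,interpolation=cv2.INTER_CUBIC))
s=tool()[0];print(s['tcp_pos'],s['tool_rot'])
E
```

```text
t: 5.7
tcp_pos: [0.484, -0.1883, 0.14]
tool_rot: [0.0, 0.762, 0.647, 0.002]
contact_force: [0.7, -0.4, -2.7]
grip_width: 0.0181
rows [-0.0007 -0.0017  0.0034] roll 0.0006 F [ 0.7 -0.4 -2.7]
[ 0.48427576 -0.18870213  0.14053718] [0.00078269 0.76222039 0.64731326 0.00223693]
```

View pics/side6.png

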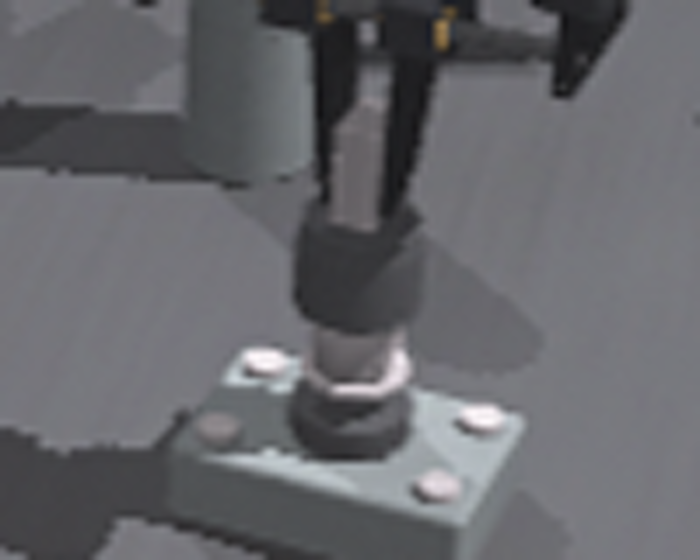

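```bash
python3 -m pendant '[[[0,-0.001,0.004],0,-1],[[0,-0.001,0.008],0,-1],[[0,-0.001,0.012],0,-1],[[0,-0.001,0.015],0,-1],[[0,-0.001,0.018],0,-1],[[0,-0.001,0.021],0,-1],[[0,-0.001,0.024],0,-1],[[0,-0.001,0.024],0,-1],[[0,-0.001,0.024],0,-1]]'
python3 - <<'E'
from h import *
mv(.483,-.1886,.138,80.65)
s=tool()[0];print(s['tcp_pos'],s['tool_rot'],s['contact_force'],s['torque'])
E
```

```text
t: 6.55
tcp_pos: [0.4837, -0.1886, 0.1269]
tool_rot: [0.001, 0.762, 0.647, 0.002]
contact_force: [-3.7, 1.3, 3.0]
grip_width: 0.0177
rows [-0.0001 -0.0011 -0.0185] roll 0.0003 F [-3.7  1.3  3. ]
[ 0.48373242 -0.18862706  0.12690365] [6.75359565e-04 7.62214268e-01 6.47321048e-01 2.10097412e-03] [-3.74665045  1.31193469  2.96861025] [ 0.28577077  0.78245329 -0.06174309]
```

```bash
python3 -m pendant '[[[0,-0.001,0.001],0,-1],[[0,-0.002,0.002],0,-1],[[0,-0.002,0.004],0,-1],[[0,-0.002,0.004],0,-1],[[0,-0.002,0.004],0,-1]]'
python3 - <<'E'
from h import *
s=tool()[0];print(s['tcp_pos'],s['tool_rot'],s['contact_force'],s['torque'])
f=grab('side');im=f['frame'][...,::-1]
K=f['intrinsics'];p=f['camera_from_world']@[.482,-.188,.1,1];u,v=(K@p[:3])[:2]/p[2];u,v=int(u),int(v)
cv2.imwrite('pics/side7.png',cv2.resize(im[v-40:v+40,u-50:u+50],None,fx=7,fy=7,interpolation=cv2.INTER_CUBIC))
E
```

```text
t: 6.97
tcp_pos: [0.4835, -0.1886, 0.1253]
tool_rot: [0.002, 0.762, 0.647, 0.003]
contact_force: [1.4, 1.6, 5.7]
grip_width: 0.0177
[ 0.48350355 -0.18863061  0.12534454] [0.00170881 0.76223511 0.64729176 0.00284419] [1.35190068 1.59348971 5.68031004] [0.41971546 0.03419448 0.01508608]
```

View pics/side7.png

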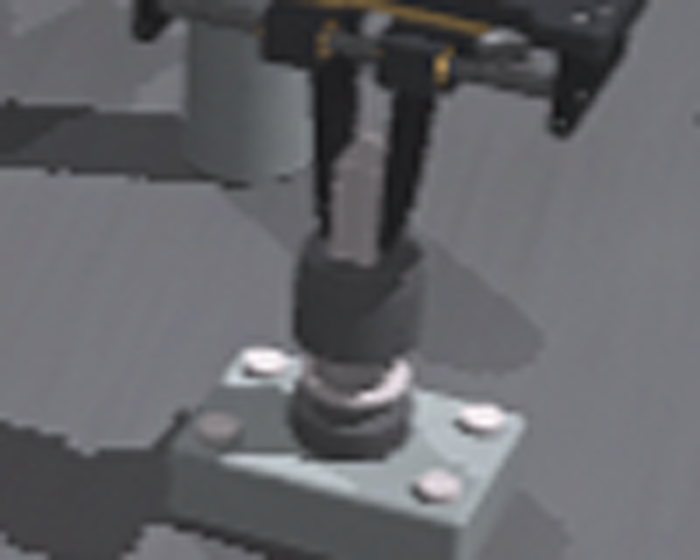

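```bash
python3 -m pendant '[[[0.002,0,0],0,-1],[[0.003,-0.001,0],0,-1],[[0.002,-0.003,0],0,-1],[[0,-0.004,0],0,-1],[[0,-0.004,0],0,-1],[[-0.002,-0.003,0],0,-1],[[-0.004,-0.001,0],0,-1],[[-0.004,0.001,0],0,-1],[[-0.003,0.003,0],0,-1],[[0,0.004,0],0,-1],[[0,0.004,0],0,-1],[[0.002,0.003,0],0,-1],[[0.004,0.002,0],0,-1],[[0.004,0,0],0,-1],[[0.002,0,0],0,-1],[[0,0,0],0,-1]]'
python3 - <<'E'
from h import *
s=tool()[0];print(s['tcp_pos'],s['tool_rot'],s['contact_force'],s['torque'])
f=grab('side');im=f['frame'][...,::-1]
K=f['intrinsics'];p=f['camera_from_world']@[.482,-.188,.1,1];u,v=(K@p[:3])[:2]/p[2];u,v=int(u),int(v)
cv2.imwrite('pics/side8.png',cv2.resize(im[v-40:v+40,u-50:u+50],None,fx=7,fy=7,interpolation=cv2.INTER_CUBIC))
E
```

```text
t: 8.35
tcp_pos: [0.4832, -0.1885, 0.1253]
tool_rot: [0.001, 0.762, 0.647, 0.003]
contact_force: [2.3, 2.7, 5.8]
grip_width: 0.0176
[ 0.48317638 -0.18852831  0.12531454] [0.00108686 0.76229355 0.64722468 0.00275395] [2.34407732 2.73793796 5.78353143] [ 0.54945219 -0.52549679 -0.0399114 ]
```

View pics/side8.png

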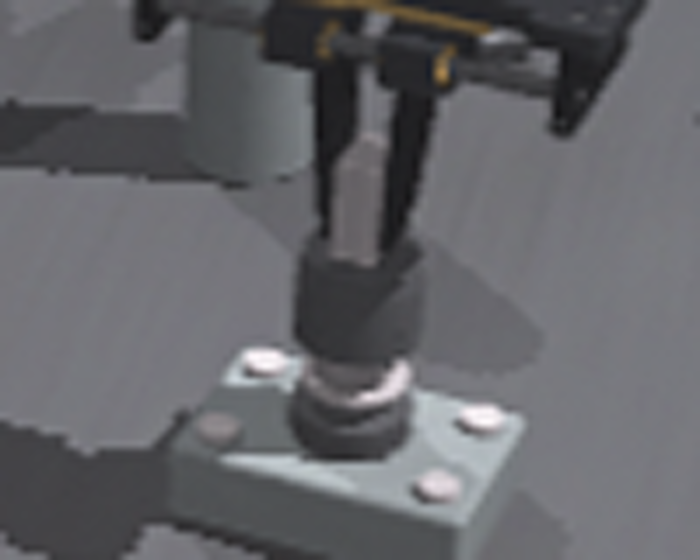

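```bash
python3 -c "
from h import *
mv(.5048,.0865,.19,82)"
python3 -m pendant '[[[0,0,-0.02],0,-1],[[0,0,-0.07],0,-1],[[0,0,-0.108],0,-1],[[0.06,0,-0.108],0,-1],[[0.459,-0.039,-0.108],-0.014,-1],[[0.459,-0.039,-0.108],-0.014,-1],[[0.459,-0.039,-0.108],-0.014,-1],[[0.459,-0.039,-0.108],-0.014,-1],[[0.459,-0.039,-0.108],-0.014,-1],[[0.459,-0.039,-0.108],-0.014,-1],[[0.459,-0.039,-0.108],-0.014,-1],[[0.459,-0.039,-0.108],-0.014,-1],[[0.459,-0.039,-0.108],-0.014,-1]]'
python3 -c "
from h import *
mv(.505,.0865,.056,82)"
```

```text
rows [ 0.4584 -0.0382 -0.1068] roll -0.0149 F [1.3 0.8 6. ]
t: 9.48
tcp_pos: [0.5026, 0.0866, 0.1888]
tool_rot: [-0.0, 0.755, 0.656, 0.0]
contact_force: [-1.3, -1.3, -4.1]
grip_width: 0.0183
rows [2.000e-04 3.900e-03 2.213e-01] roll -0.0004 F [-1.3 -1.3 -4.1]
```

```bash
python3 -m pendant '[[[0,0.004,0.06],0,-1],[[0,0.004,0.12],0,-1],[[0,0.004,0.18],0,-1],[[0,0.004,0.205],0,-1],[[0,0.004,0.215],0,-1],[[0,0.004,0.22],0,-1],[[0,0.004,0.222],0,-1],[[0,0.004,0.222],0,-1]]'
python3 -c "
from h import *
mv(.505,.0865,.056,82)"
```

```text
t: 10.15
tcp_pos: [0.506, 0.0858, 0.0566]
tool_rot: [0.0, 0.755, 0.655, 0.001]
contact_force: [-0.1, -0.2, -3.3]
grip_width: 0.0181
rows [ 0.0009 -0.0019  0.0011] roll -0.0011 F [-0.1 -0.2 -3.3]
```

```bash
python3 -m pendant '[[[0,0,0.002],0,-1],[[0,0,0.004],0,-1],[[0,0,0.004],0,-1]]'
python3 -c "
from h import *
mv(.505,.0865,.056,82)"
```

```text
t: 10.4
tcp_pos: [0.5067, 0.0858, 0.0551]
tool_rot: [0.001, 0.755, 0.655, 0.002]
contact_force: [0.7, -0.0, -1.3]
grip_width: 0.0177
rows [ 0.0008 -0.003  -0.0016] roll -0.0011 F [ 0.7 -0.  -1.3]
```

```bash
python3 -m pendant '[[[0,0,0],0,-0.4],[[0,0,0],0,0],[[0,0,0],0,0],[[0,0,0],0,0],[[0,0,-0.03],0,0],[[0,0,-0.08],0,0],[[0,0,-0.14],0,0],[[0,0,-0.2],0,0],[[0,0,-0.25],0,0],[[0,0,-0.28],0,0],[[0,0,-0.28],0,0]]'
python3 - <<'E'
from h import *
f=grab('wrist','wrist9');P=pts(f)
topface(P,(.505,.0865),.088,.094);topface(P,(.4993,.1753),.088,.094)
mv(.4993,.1753,.226,100.9)
E
```

```text
t: 11.32
tcp_pos: [0.5089, 0.0859, 0.2294]
tool_rot: [0.004, 0.755, 0.655, 0.006]
contact_force: [0.0, 0.9, -0.5]
grip_width: 0.0474
525 z 0.0904 ((505.57855224609375, 86.26464080810547), (27.883358001708984, 17.359128952026367), 82.02379608154297) mid mean [0.5058 0.0867]
642 z 0.0905 ((499.2624816894531, 175.32534790039062), (18.00723648071289, 27.9742374420166), 10.649903297424316) mid mean [0.4994 0.1754]
rows [ 0.1458 -0.0348  0.0004] roll -0.211 F [-0.4  0.1 -0.9]
```

View pics/wrist9.png

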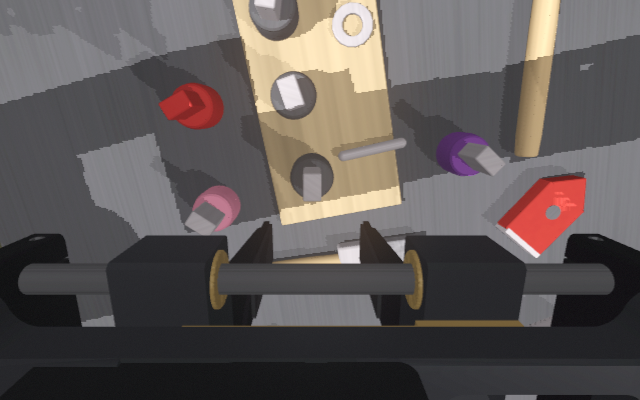

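```bash
python3 -m pendant '[[[0.146,-0.035,0],-0.211,0],[[0.146,-0.035,0],-0.211,0],[[0.146,-0.035,0],-0.211,0],[[0.146,-0.035,0],-0.211,0],[[0.146,-0.035,0],-0.211,0],[[0.146,-0.035,0],-0.211,0]]'
python3 - <<'E'
from h import *
f=grab('wrist','wrist10');P=pts(f)
topface(P,(.4993,.1753),.088,.094)
print(tool())
mv(.500,.1753,.053,100.9)
E
```

```text
t: 11.87
tcp_pos: [0.4987, 0.1746, 0.2248]
tool_rot: [0.003, 0.638, 0.77, 0.003]
contact_force: [0.5, -0.9, -0.2]
grip_width: 0.0475
542 z 0.0905 ((499.1879577636719, 175.2973175048828), (17.16884994506836, 27.400388717651367), 10.547086715698242) mid mean [0.4991 0.1756]
({'t': 11.9167, 'joints': array([ 2.35521419e-01, -1.59780345e-01,  1.91235091e+00, -1.43394486e-03,
        1.38052899e+00,  4.81990683e-02]), 'dq': array([-0.00825099, -0.00381743, -0.00784104,  0.00141048, -0.0009224 ,
       -0.00503526]), 'tau': array([ 4.19381484e-01, -2.87733883e+01, -3.61978161e+01,  9.35543678e-02,
        5.97019040e-03,  7.93250132e-03]), 'tcp_pos': array([0.49890951, 0.17442454, 0.22514776]), 'tool_rot': array([0.00311171, 0.63776783, 0.77021664, 0.00297435]), 'contact_force': array([ 0.66711179,  0.45156092, -0.07953828]), 'torque': array([-0.00638762, -0.14174892,  0.00536018]), 'grip_width': 0.04777112219654632}, array([[-1.86485031e-01,  9.82420273e-01,  8.58727868e-03],
       [ 9.82457294e-01,  1.86486703e-01,  6.12689485e-04],
       [-9.99494714e-04,  8.55089199e-03, -9.99962941e-01]]), np.float64(100.74773067161647))
rows [ 0.0014 -0.0004  0.2869] roll -0.0017 F [ 0.7  0.5 -0.1]
```

View pics/wrist10.png

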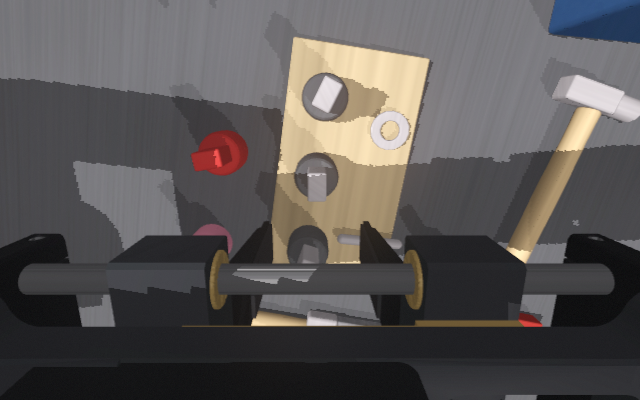

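```bash
python3 -m pendant '[[[0.001,0.0,0.06],0,0.0],[[0.001,0.0,0.12],0,0.0],[[0.001,0.0,0.18],0,0.0],[[0.001,0.0,0.24],0,0.0],[[0.001,0.0,0.27],0,0.0],[[0.001,0.0,0.286],0,0.0],[[0.001,0.0,0.286],0,0.0],[[0.001,0,0.286],0,-0.3],[[0.001,0,0.286],0,-1],[[0.001,0,0.286],0,-1],[[0.001,0,0.286],0,-1],[[0.001,0,0.286],0,-1],[[0.001,0,0.286],0,-1]]'
python3 - <<'E'
from h import *
f=grab('wrist','wrist11')
mv(.500,.1755,.053,100.9)
E
python3 -m pendant '[[[0,0,-0.02],0,-1],[[0,0,-0.08],0,-1],[[0,0,-0.14],0,-1],[[0,0,-0.2],0,-1],[[0,0,-0.22],0,-1],[[0,0,-0.22],0,-1],[[0,0,-0.22],0,-1]]'
python3 - <<'E'
from h import *
s=tool()[0];print(s['tcp_pos'],s['contact_force'],s['tool_rot'])
mv(.4833,-.1886,.19,80.65)
E
```

```text
t: 13.0
tcp_pos: [0.5007, 0.1753, 0.0548]
tool_rot: [0.003, 0.638, 0.77, 0.003]
contact_force: [-1.8, -0.5, 4.3]
grip_width: 0.0181
rows [ 0.0005 -0.0013  0.003 ] roll -0.0016 F [-0.8  0.   6. ]
t: 13.63
tcp_pos: [0.499, 0.1751, 0.1859]
tool_rot: [0.003, 0.638, 0.77, 0.003]
contact_force: [0.5, -0.0, -4.1]
grip_width: 0.0179
[0.49903237 0.17511491 0.18592252] [ 0.46961115 -0.04604031 -4.06258475] [0.00324515 0.63768267 0.7702861  0.00310006]
rows [-0.5906 -0.1389 -0.0074] roll 0.2234 F [ 0.5 -0.  -4.1]
```

View pics/wrist11.png

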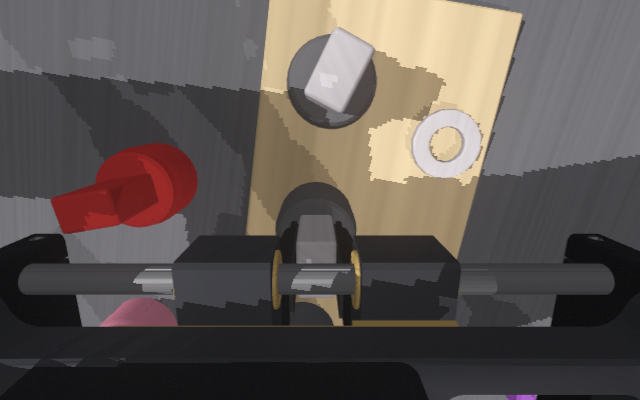

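```bash
python3 -m pendant '[[[-0.59,-0.139,0],0.223,-1],[[-0.59,-0.139,0],0.223,-1],[[-0.59,-0.139,0],0.223,-1],[[-0.59,-0.139,0],0.223,-1],[[-0.59,-0.139,0],0.223,-1],[[-0.59,-0.139,0],0.223,-1],[[-0.59,-0.139,0],0.223,-1],[[-0.59,-0.139,0],0.223,-1],[[-0.59,-0.139,0],0.223,-1],[[-0.59,-0.139,0],0.223,-1],[[-0.59,-0.139,0],0.223,-1],[[-0.59,-0.139,0],0.223,-1],[[-0.59,-0.139,0],0.223,-1]]'
python3 - <<'E'
from h import *
s=tool()[0];print(s['tcp_pos'],s['tool_rot'])
mv(.4835,-.1886,.138,80.65)
E
```

```text
t: 14.72
tcp_pos: [0.4823, -0.1868, 0.1834]
tool_rot: [0.001, 0.762, 0.648, 0.003]
contact_force: [-0.3, -0.3, -3.7]
grip_width: 0.018
[ 0.48233156 -0.18679131  0.18336854] [0.00089332 0.76179077 0.64781518 0.0030844 ]
rows [-0.0029  0.002   0.0756] roll 0.0012 F [-0.3 -0.3 -3.7]
```

```bash
python3 -m pendant '[[[-0.003,0.0015,0.03],0.001,-1],[[-0.003,0.0015,0.055],0.001,-1],[[-0.003,0.0015,0.073],0.001,-1],[[-0.003,0.0015,0.075],0.001,-1],[[-0.003,0.0015,0.075],0.001,-1],[[-0.003,0.0015,0.075],0.001,-1]]'
python3 - <<'E'
from h import *
mv(.4834,-.1886,.138,80.65)
f=grab('side');im=f['frame'][...,::-1]
cv2.imwrite('pics/side12.png',cv2.resize(im[120:220,310:430],None,fx=6,fy=6,interpolation=cv2.INTER_CUBIC))
mv(.4834,-.1886,.138,80.65)
E
```

```text
t: 15.22
tcp_pos: [0.4837, -0.1883, 0.139]
tool_rot: [0.001, 0.762, 0.648, 0.003]
contact_force: [-0.1, -0.6, -4.0]
grip_width: 0.0181
rows [-0.0006 -0.0004  0.0017] roll 0.0007 F [-0.1 -0.6 -4. ]
rows [-0.0002 -0.0009  0.0025] roll 0.0006 F [ 0.4  0.8 -3.6]
```

View pics/side12.png

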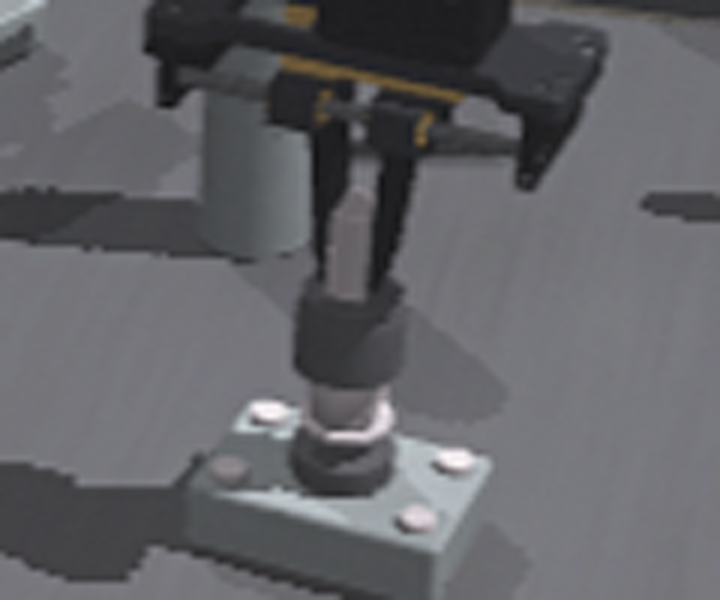

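```bash
python3 -m pendant '[[[0,-0.001,0.004],0,-1],[[0,-0.001,0.008],0,-1],[[0,-0.001,0.011],0,-1],[[0,-0.001,0.014],0,-1],[[0,-0.001,0.017],0,-1],[[0,-0.001,0.02],0,-1],[[0,-0.001,0.022],0,-1],[[0,-0.001,0.022],0,-1]]'
python3 - <<'E'
from h import *
mv(.483,-.1886,.138,80.65)
s=tool()[0];print(s['tcp_pos'],s['tool_rot'],s['contact_force'],s['torque'])
E
```

```text
t: 15.93
tcp_pos: [0.4832, -0.1884, 0.1258]
tool_rot: [0.001, 0.762, 0.647, 0.003]
contact_force: [-0.1, 0.1, -3.3]
grip_width: 0.0181
rows [-0.0003 -0.0001 -0.0203] roll 0.0005 F [-0.1  0.1 -3.3]
[ 0.48319854 -0.1883829   0.12582249] [0.00140026 0.7621216  0.64742407 0.00328451] [-0.12087269  0.13198749 -3.30545826] [-0.0361459  -0.07955692 -0.00169152]
```

This time there is no contact force at a depth where the first socket was already pressing, so the nut is entering. I keep going gently.

```bash
python3 -m pendant '[[[0,0,0.003],0,-1],[[0,0,0.006],0,-1],[[0,0,0.009],0,-1],[[0,0,0.012],0,-1],[[0,0,0.015],0,-1],[[0,0,0.018],0,-1],[[0,0,0.02],0,-1],[[0,0,0.02],0,-1]]'
python3 - <<'E'
from h import *
s=tool()[0];print(s['tcp_pos'],s['tool_rot'],s['contact_force'],s['torque'])
E
```

```text
t: 16.6
tcp_pos: [0.4834, -0.1884, 0.114]
tool_rot: [0.001, 0.762, 0.647, 0.003]
contact_force: [0.0, -0.2, -3.3]
grip_width: 0.0179
[ 0.48340342 -0.18838336  0.11403923] [0.00143966 0.76210675 0.64744134 0.00330793] [ 0.03458475 -0.17663946 -3.3108599 ] [ 0.02626733 -0.1141447  -0.01647577]
```

```bash
python3 -m pendant '[[[0,0,0.002],0,-1],[[0,0,0.004],0,-1],[[0,0,0.006],0,-1],[[0,0,0.008],0,-1],[[0,0,0.008],0,-1],[[0,0,0.008],0,-1]]'
python3 - <<'E'
from h import *
s=tool()[0];print(s['tcp_pos'],s['tool_rot'],s['contact_force'],s['torque'])
E
```

```text
t: 17.1
tcp_pos: [0.4836, -0.1885, 0.1101]
tool_rot: [0.002, 0.762, 0.647, 0.003]
contact_force: [-3.5, 2.7, 5.0]
grip_width: 0.0181
[ 0.48355814 -0.18847854  0.11008394] [0.00153121 0.7621011  0.64744788 0.00328818] [-3.49294864  2.67925726  4.99673728] [ 0.27005649  0.83942956 -0.0192783 ]
```

```bash
python3 -m pendant '[[[0,-0.001,0.001],0,-1],[[0,-0.001,0.003],0,-1],[[0,-0.001,0.003],0,-1],[[0,-0.001,0.003],0,-1]]'
python3 - <<'E'
from h import *
f=grab('side');im=f['frame'][...,::-1]
cv2.imwrite('pics/side13.png',cv2.resize(im[130:220,310:430],None,fx=6,fy=6,interpolation=cv2.INTER_CUBIC))
grab('top','top13');w=grab('wrist','wrist13')
s=tool()[0];print(s['tcp_pos'],s['tool_rot'],s['contact_force'],s['torque'],s['grip_width'])
for n in ('side',):
    P=pts(f)
    for c in ((.5055,.0867),(.4995,.1754),(.4922,.259)):
        try: topface(P,c,.084,.096)
        except Exception as e: print(c,e)
    # body of held socket: top shoulder and underside heights in side view near nut axis
    m=(np.hypot(P[...,0]-.483,P[...,1]+.1885)<.027)&(P[...,2]>.036)&(P[...,2]<.12)
    for zz in range(36,120,4):
        q=P[m&(P[...,2]*1000>=zz)&(P[...,2]*1000<zz+4)]
        if len(q)>3: print(zz,len(q),'x',q[:,0].min().round(4),q[:,0].max().round(4),'ymax',q[:,1].max().round(4))
E
```

```text
t: 17.43
tcp_pos: [0.4835, -0.1885, 0.1095]
tool_rot: [0.002, 0.762, 0.647, 0.004]
contact_force: [-2.9, 2.5, 7.4]
grip_width: 0.018
[ 0.48352783 -0.18847538  0.10947831] [0.00197305 0.76209118 0.64745656 0.00362619] [-3.14142702  2.0927844   6.32832862] [ 0.45219566  0.6898682  -0.03862582] 0.017980663366049938
81 z 0.0893 ((504.005615234375, 86.23736572265625), (31.74271011352539, 18.855724334716797), 80.90216064453125) mid mean [0.504  0.0877]
0 z nan ((0.0, 0.0), (0.0, 0.0), 0.0) mid mean [nan nan]
114 z 0.089 ((491.28656005859375, 260.0791320800781), (29.668216705322266, 18.66847038269043), 76.01241302490234) mid mean [0.4906 0.2613]
36 31 x 0.4576 0.5076 ymax -0.1624
40 17 x 0.4602 0.5035 ymax -0.1647
44 26 x 0.4574 0.501 ymax -0.1634
48 51 x 0.4582 0.5033 ymax -0.1647
52 10 x 0.4584 0.4909 ymax -0.1703
56 5 x 0.4725 0.4885 ymax -0.1697
60 10 x 0.4611 0.4917 ymax -0.1671
64 17 x 0.4577 0.5011 ymax -0.1633
68 18 x 0.4576 0.5017 ymax -0.1624
72 23 x 0.4574 0.4982 ymax -0.162
76 19 x 0.4574 0.5015 ymax -0.1642
80 21 x 0.4579 0.5013 ymax -0.1635
84 21 x 0.4578 0.5025 ymax -0.1633
88 32 x 0.457 0.5042 ymax -0.1616
92 18 x 0.4589 0.5047 ymax -0.1649
96 32 x 0.4586 0.5036 ymax -0.163
100 61 x 0.4589 0.5023 ymax -0.1638
104 18 x 0.4608 0.4984 ymax -0.1662
108 13 x 0.4695 0.494 ymax -0.1738
112 12 x 0.4664 0.4939 ymax -0.172
116 17 x 0.4693 0.4946 ymax -0.172
  return _methods._mean(a, axis=axis, dtype=dtype,
  ret = ret.dtype.type(ret / rcount)
h.py:23: RuntimeWarning: Mean of empty slice.
  print(len(q),'z',np.median(q[:,2]).round(4),rr,'mid mean',q[:,:2].mean(0).round(4))
  ret = um.true_divide(
```

View pics/side13.png

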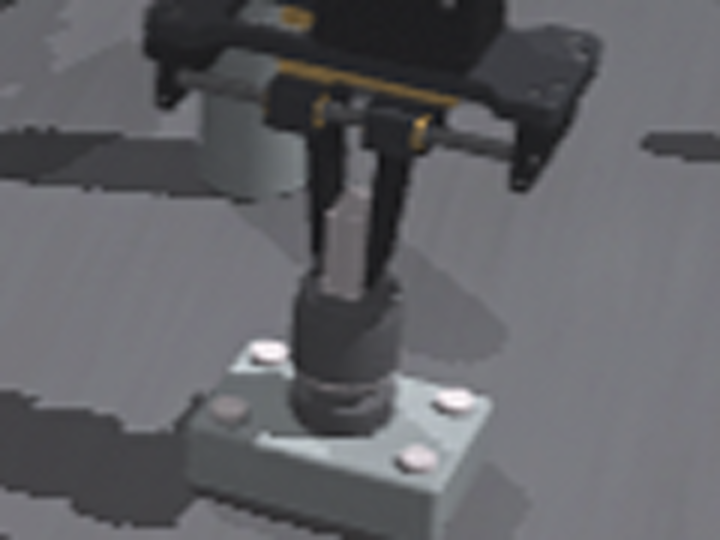

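View pics/top13.png

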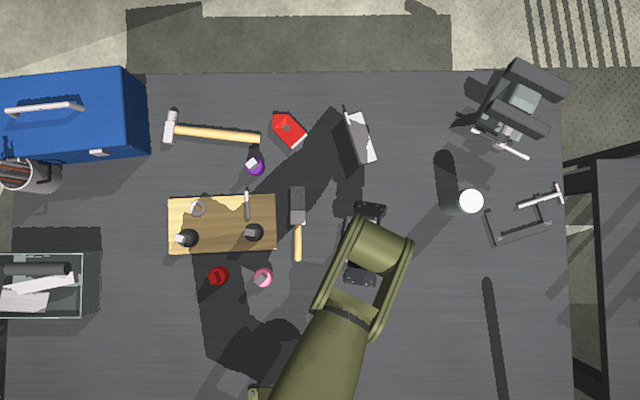

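```bash
python3 -c "
from h import *
s=tool()[0];print(s['t'],s['tcp_pos'],s['contact_force'],s['grip_width'])
print(bot.job_done())"
```

```text
17.5833 [ 0.48352783 -0.18847538  0.10947831] [-3.14142702  2.0927844   6.32832862] 0.017980663366049938
the job is handed in; nothing more can be done
None
```

I tried two sockets, and the middle one in the tray row fits. I handed the job in at 17.6 s with that socket still gripped, home on the nut and lightly pressed.

- **First socket (clamp end of the row):** it stopped on the nut's top face, at a TCP height of about 0.129 m. A gentle sideways search did not seat it, so I stood it back upright about 1.5 mm from where it had been.
- **Middle socket:** it slid over the nut with no contact force and seated at a TCP height of about 0.114 m, then I pressed it lightly.
- **Third socket:** never touched.

**Last checks:**
- The final TCP height was 0.1095 m. The push was about 10 N net of the socket's weight, which puts the bolt roughly 4 to 4.5 mm down.
- In the side view the socket's underside is at about 64 mm, against about 65 mm expected. The tool is tilted about 0.008 rad and the fingers are 18 mm apart on the tongue.
- The top view shows the other two sockets upright on the tray. By eye, the bystanders it shows have not moved.

**Small disagreements:**
- A side force of about 3 to 4 N remained, from a slight lateral offset within the socket's clearance.
- The wrist camera read about 1 mm low across the jaws, which I corrected for. The top and side cameras differed by up to 5 mm in x, so I relied on the wrist view.

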